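# Shake ceramic pellets evenly over a sample tray

### The job

Pick up the loaded channel shaker by its fin, tilt and shake its six ceramic pellets out over the sample tray so that they are spread evenly: every one of the four bays must get at least one. Then stand the empty shaker on the cork pad, squarely over it, with its mouth towards the pad's pointed end, and let go. Never touch the pellets with the fingers, and leave everything else on the bench where it stands.

Things in the scene. Friction and masses are not known exactly. Their poses are not given: they have to be found in the camera images.
- shaker: Aluminium channel shaker, 150 long (x), 60 over its two feet (y), 97 high, 0.26 kg. Origin: centre of the underside of its feet, z up; open mouth at the -x end. The straight channel slopes 12 degrees (0.21 rad), mouth up, so that the pellets stay in; the middle of its floor is 22 straight above the origin. Feet: blocks 60 wide, front one x -43 to -27, rear one x 40 to 70.
- shaker_grip (a point): Middle of the grey grip fin, 12 thick (y), 34 long, 45 tall, square to the channel floor (so leaning 12 degrees to +x), on a bridge across the channel's middle. This point is 54 above the channel floor along the fin, the bridge's top 30, the fin's top 75. The fingers should pinch it across y. Axes as the shaker's.
- shaker_mouth (a point): Middle of the channel floor's edge at the open mouth, 72 along the channel from its middle. Channel: inside 25 wide, 26 deep, 144 long, open above and at the mouth, walls and floor 3 thick. Axes as the shaker's.
- tray: Fixed grey plastic sample tray, 150 (x) by 270 (y), 35 high, walls and floor 4 thick, open above. Three pale ribs along x, at y = -65.5, 0 and +65.5, reach 16 above the bench and part it into four equal bays side by side along y. Origin: centre of the underside.
- bay0 (a point): Centre of the floor of the bay at the tray's -y end.
- bay1 (a point): Centre of the floor of the second bay from the -y end.
- bay2 (a point): Centre of the floor of the third bay from the -y end.
- bay3 (a point): Centre of the floor of the bay at the tray's +y end.
- pad: Fixed cork parking pad, 3 thick, 84 wide (y); a rectangle from x = -50 to x = 80 with a pointed end whose tip is at x = -92. Origin: underside, the spot over which the shaker's origin belongs; the shaker's mouth (-x) goes towards the point (-x).
- pellet0: White hexagonal ceramic pellet, 18 across flats, 16 high, 18 g; origin: centre of its underside as built. The six stand in a row in the shaker's channel, pellet0 at its closed end, pellet5 nearest the mouth; friction with the channel about 0.5 to 0.7.
- pellet1: White hexagonal ceramic pellet, 18 across flats, 16 high, 18 g; origin: centre of its underside as built. The six stand in a row in the shaker's channel, pellet0 at its closed end, pellet5 nearest the mouth; friction with the channel about 0.5 to 0.7.
- pellet2: White hexagonal ceramic pellet, 18 across flats, 16 high, 18 g; origin: centre of its underside as built. The six stand in a row in the shaker's channel, pellet0 at its closed end, pellet5 nearest the mouth; friction with the channel about 0.5 to 0.7.
- pellet3: White hexagonal ceramic pellet, 18 across flats, 16 high, 18 g; origin: centre of its underside as built. The six stand in a row in the shaker's channel, pellet0 at its closed end, pellet5 nearest the mouth; friction with the channel about 0.5 to 0.7.
- pellet4: White hexagonal ceramic pellet, 18 across flats, 16 high, 18 g; origin: centre of its underside as built. The six stand in a row in the shaker's channel, pellet0 at its closed end, pellet5 nearest the mouth; friction with the channel about 0.5 to 0.7.
- pellet5: White hexagonal ceramic pellet, 18 across flats, 16 high, 18 g; origin: centre of its underside as built. The six stand in a row in the shaker's channel, pellet0 at its closed end, pellet5 nearest the mouth; friction with the channel about 0.5 to 0.7.
- amber_bottle: Bystander: amber glass bottle, 62 diameter, 150 high, origin at the base centre.
- jar: Bystander: closed jar, 68 diameter, 85 high, origin at the base centre.
- beaker: Bystander: glass beaker, 72 diameter, 95 high, origin at the base centre.
- tissue_box: Bystander: blue carton, 70 (x) by 110 (y), 45 high, origin at the base centre.
- mouse: Bystander: black computer mouse, 105 (x) by 60 (y), 36 high, origin at the base centre.
- slide_box: Bystander: white box of slides, 100 (x) by 75 (y), 34 high, origin at the base centre.
- books: Fixed bystander: two stacked books, 140 (x) by 200 (y), 54 high, origin at the base centre.
There are look-alikes about, which are no part of the job. Leave any red or yellow look-alike of the shaker alone.

How it is judged (in metres and radians):
On the way, in this order (a step that is already met when the one before it is completed fails the run):
1. the shaker is lifted and carried over the tray with all six pellets still in it (horizontal distance between shaker_mouth and tray below 0.17 m and height (world z) of shaker above 0.03 m and distance between each of pellet0, pellet1, pellet2, pellet3, pellet4, pellet5 and shaker below 0.09 m), for 0.1 s.
2. all six pellets lie in the tray, at least one in each bay, while the shaker is still held off the bench (x of pellet0 in the frame of tray between -0.073 and 0.073 m and y of pellet0 in the frame of tray between -0.133 and 0.133 m and z of pellet0 in the frame of tray between -0.01 and 0.04 m and x of pellet1 in the frame of tray between -0.073 and 0.073 m and y of pellet1 in the frame of tray between -0.133 and 0.133 m and z of pellet1 in the frame of tray between -0.01 and 0.04 m and x of pellet2 in the frame of tray between -0.073 and 0.073 m and y of pellet2 in the frame of tray between -0.133 and 0.133 m and z of pellet2 in the frame of tray between -0.01 and 0.04 m and x of pellet3 in the frame of tray between -0.073 and 0.073 m and y of pellet3 in the frame of tray between -0.133 and 0.133 m and z of pellet3 in the frame of tray between -0.01 and 0.04 m and x of pellet4 in the frame of tray between -0.073 and 0.073 m and y of pellet4 in the frame of tray between -0.133 and 0.133 m and z of pellet4 in the frame of tray between -0.01 and 0.04 m and x of pellet5 in the frame of tray between -0.073 and 0.073 m and y of pellet5 in the frame of tray between -0.133 and 0.133 m and z of pellet5 in the frame of tray between -0.01 and 0.04 m and (y of pellet0 in the frame of tray between -0.133 and -0.0655 m or y of pellet1 in the frame of tray between -0.133 and -0.0655 m or y of pellet2 in the frame of tray between -0.133 and -0.0655 m or y of pellet3 in the frame of tray between -0.133 and -0.0655 m or y of pellet4 in the frame of tray between -0.133 and -0.0655 m or y of pellet5 in the frame of tray between -0.133 and -0.0655 m) and (y of pellet0 in the frame of tray between -0.0655 and 0 m or y of pellet1 in the frame of tray between -0.0655 and 0 m or y of pellet2 in the frame of tray between -0.0655 and 0 m or y of pellet3 in the frame of tray between -0.0655 and 0 m or y of pellet4 in the frame of tray between -0.0655 and 0 m or y of pellet5 in the frame of tray between -0.0655 and 0 m) and (y of pellet0 in the frame of tray between 0 and 0.0655 m or y of pellet1 in the frame of tray between 0 and 0.0655 m or y of pellet2 in the frame of tray between 0 and 0.0655 m or y of pellet3 in the frame of tray between 0 and 0.0655 m or y of pellet4 in the frame of tray between 0 and 0.0655 m or y of pellet5 in the frame of tray between 0 and 0.0655 m) and (y of pellet0 in the frame of tray between 0.0655 and 0.133 m or y of pellet1 in the frame of tray between 0.0655 and 0.133 m or y of pellet2 in the frame of tray between 0.0655 and 0.133 m or y of pellet3 in the frame of tray between 0.0655 and 0.133 m or y of pellet4 in the frame of tray between 0.0655 and 0.133 m or y of pellet5 in the frame of tray between 0.0655 and 0.133 m) and height (world z) of shaker above 0.02 m), for 0.2 s.
At the end, for the whole second after the job is handed in: All six pellets lie at rest in the tray, at least one in each of its four bays; the shaker stands upright and at rest on the pad, its origin within 25 mm of the pad's, its length within 12 degrees of the pad's, its mouth towards the pad's pointed end (x of pellet0 in the frame of tray between -0.073 and 0.073 m and y of pellet0 in the frame of tray between -0.133 and 0.133 m and z of pellet0 in the frame of tray between -0.01 and 0.04 m and x of pellet1 in the frame of tray between -0.073 and 0.073 m and y of pellet1 in the frame of tray between -0.133 and 0.133 m and z of pellet1 in the frame of tray between -0.01 and 0.04 m and x of pellet2 in the frame of tray between -0.073 and 0.073 m and y of pellet2 in the frame of tray between -0.133 and 0.133 m and z of pellet2 in the frame of tray between -0.01 and 0.04 m and x of pellet3 in the frame of tray between -0.073 and 0.073 m and y of pellet3 in the frame of tray between -0.133 and 0.133 m and z of pellet3 in the frame of tray between -0.01 and 0.04 m and x of pellet4 in the frame of tray between -0.073 and 0.073 m and y of pellet4 in the frame of tray between -0.133 and 0.133 m and z of pellet4 in the frame of tray between -0.01 and 0.04 m and x of pellet5 in the frame of tray between -0.073 and 0.073 m and y of pellet5 in the frame of tray between -0.133 and 0.133 m and z of pellet5 in the frame of tray between -0.01 and 0.04 m and (y of pellet0 in the frame of tray between -0.133 and -0.0655 m or y of pellet1 in the frame of tray between -0.133 and -0.0655 m or y of pellet2 in the frame of tray between -0.133 and -0.0655 m or y of pellet3 in the frame of tray between -0.133 and -0.0655 m or y of pellet4 in the frame of tray between -0.133 and -0.0655 m or y of pellet5 in the frame of tray between -0.133 and -0.0655 m) and (y of pellet0 in the frame of tray between -0.0655 and 0 m or y of pellet1 in the frame of tray between -0.0655 and 0 m or y of pellet2 in the frame of tray between -0.0655 and 0 m or y of pellet3 in the frame of tray between -0.0655 and 0 m or y of pellet4 in the frame of tray between -0.0655 and 0 m or y of pellet5 in the frame of tray between -0.0655 and 0 m) and (y of pellet0 in the frame of tray between 0 and 0.0655 m or y of pellet1 in the frame of tray between 0 and 0.0655 m or y of pellet2 in the frame of tray between 0 and 0.0655 m or y of pellet3 in the frame of tray between 0 and 0.0655 m or y of pellet4 in the frame of tray between 0 and 0.0655 m or y of pellet5 in the frame of tray between 0 and 0.0655 m) and (y of pellet0 in the frame of tray between 0.0655 and 0.133 m or y of pellet1 in the frame of tray between 0.0655 and 0.133 m or y of pellet2 in the frame of tray between 0.0655 and 0.133 m or y of pellet3 in the frame of tray between 0.0655 and 0.133 m or y of pellet4 in the frame of tray between 0.0655 and 0.133 m or y of pellet5 in the frame of tray between 0.0655 and 0.133 m) and linear speed of each of pellet0, pellet1, pellet2, pellet3, pellet4, pellet5 below 0.03 m/s and horizontal distance between shaker and pad below 0.025 m and height (world z) of shaker below 0.01 m and angle between shaker's own z axis and vertical below 0.1 rad and angle between the x axis of shaker and the x axis of pad, either way round below 0.21 rad and x of shaker_mouth in the frame of pad below 0 m and linear speed of shaker below 0.02 m/s); the robot touches nothing.
It fails at once if a bystander is moved more than 15 mm or tipped (distance of any of amber_bottle, jar, beaker, tissue_box, mouse, slide_box from where it was at the start of the episode above 0.015 m or angle between any of amber_bottle, jar, beaker, tissue_box, mouse, slide_box's own z axis and vertical above 0.3 rad).
It fails at once if the fingers touch a pellet (contact force between the fingers and pellet0 above 0.3 N or contact force between the fingers and pellet1 above 0.3 N or contact force between the fingers and pellet2 above 0.3 N or contact force between the fingers and pellet3 above 0.3 N or contact force between the fingers and pellet4 above 0.3 N or contact force between the fingers and pellet5 above 0.3 N).
It also fails if it takes over 67 s, if anything falls off the work surface, if the arm or the gripper's body presses on something with over 40 N, if the wrist force passes 120 N, or if a joint passes its speed limit or range.

### The arm

A 6-joint arm with a two-finger parallel gripper is mounted at the origin on the work surface. World frame = base frame: x ahead of the robot, y to its left, z up, the work surface at z = 0. Lengths are in mm, angles in rad, forces in N, time in s.
With the tool pointing down it reaches from about 325 to 850 mm from the base axis. Payload 4.4 kg.
Tool frame: the origin (TCP) lies midway between the tips of the shut fingers; the grasp point (between the pads) lies 19 mm behind it; z points along the fingers, y is the line along which they close (so a half turn about z gives the same grasp; the last joint's range is limited). The gripper opens to 94 mm and grips with 3 to 60 N. Pads are 16 mm wide; open, the fingers measure 119 mm over their backs; the gripper's body (75 mm by 177 mm) begins 78 mm behind the grasp point.
Start: joints at [-1.347, 0.207, 1.542, -0, 1.393, -0.15], TCP at [210.488, -535.091, 205.447] pointing down, gripper open.
Joint ranges: [-2.73, 2.73], [-0.86, 2.22], [0.23, 2.46], [-1.11, 4.25], [0.08, 2.63], [-2.82, 2.82]. Speed limits (rad/s): [2.79, 2.79, 3.14, 3.14, 3.14, 3.14].

### API

Orientations are given as [roll, pitch, yaw] about the fixed x, y, z axes, in that order (R = Rz(yaw) Ry(pitch) Rx(roll)).
In Python, from rig import * gives the robot as it stands.
- The arm moves only by the tool step_arm, never from a script. Its argument "motion" is a list of rows, each an object with "offset": the shift along the tool's x, y, z as a fraction of full scale, a list of three; "turn": the turn, a rotation vector about the tool's x, y, z as a fraction of full scale, a list of three; "grip": the closure, from -1 (fully open) to 1 (shut). In form: [{"offset": [x, y, z], "turn": [rx, ry, rz], "grip": grip}, ...]. A call has exactly 8 rows; each row is the pose to reach, as a shift and turn from the pose commanded when the call began, along the tool's axes at that moment, turning the shorter way round; what a row does not reach only later rows make up. Full scale, the value 1, is 400 mm for a shift and 180 degrees for a turn. A row lasts 1/12 s, in which the tool goes at most 41.7 mm and 7.16 degrees, less where a joint would pass 70% of its speed; a pose out of reach is approached as far as the arm can. A call with a number of a shift or a turn outside -1 to 1 is refused whole. A call with a gripper value outside its range is refused whole. The fingers move at their own pace and stop on an object; the grip force is fixed at half the most. Time passes only in rows, so rows that repeat a pose let the fingers close, or fill a call up. It gives the time, the measured TCP pose, the force, the opening and the grip force at its end, in the units of the state.
- read_state(): the state, without advancing time (a new reading comes with each control period).
- read_camera(name): name is "scene" or "top" or "wrist"; returns a dict with "pixels" (384x512x3 uint8, red, green, blue), "fx", "fy", "cx", "cy" (pixels), "rvec" (rotation vector, rad) and "tvec" (3), from world to camera coordinates, as OpenCV has them; the wrist camera has in their place "hand_eye" (4x4, takes a point from camera to tool coordinates, whose origin is the TCP and whose axes are the flange's). Camera axes: x right, y down, z forward; pixel columns grow to the right and rows downward; lengths in mm; the calibration is good to about 2 mm. A picture is of the moment at which its call begins: read the wrist's pose just before it. There is no depth.
- sign_off(): hands the job in; it is judged then, once.
The state is a dict: "t": time; "joint_positions": joint angles; "dq": joint speeds; "joint_efforts": joint torques, N m; "ee_pos": TCP position; "tool_rot": TCP orientation; "ft_force": force on the tool from outside, world axes, zero at the start; "moment": the same for the moment, N m; "opening": opening from 0.0 (shut) to 1.0 (fully open); "grasp_force": force on a finger pad.
Only numpy, scipy, OpenCV 4.12 (cv2) and the standard library are available. Lean on these libraries where they do the work, as an engineer would, in place of code of your own. Each camera call takes 0.05 s, during which the arm holds its last target. There are 200 camera calls.

## Working session

There is one attempt and no reset: what is moved stays moved. The work goes in short steps, Python scripts to look and compute and a tool call to move; the robot and the scene stay as the last step left them, time stands still between calls to the robot, and variables do not carry over. Pictures are saved under pics/ and viewed, at most 10 in all, crops included, and the job is handed in when it is done.

Besides the shell and the picture viewer there is one more tool, called after "Call:" in YAML: its name, and indented under it one key for each argument. step_arm: Moves the arm, as the interface text tells. Shift numbers are shares of 400 mm and turn numbers shares of 180 degrees, none past 1 either way. Its arguments: {"type":"object","properties":{"motion":{"type":"array","items":{"type":"object","properties":{"offset":{"type":"array","items":{"type":"number","minimum":-1,"maximum":1}},"turn":{"type":"array","items":{"type":"number","minimum":-1,"maximum":1}},"grip":{"type":"number"}}}}},"required":["motion"]}

```bash
mkdir -p pics; ls; python3 - <<'E'
from rig import *
import cv2,numpy as np,pickle
print(read_state())
for n in("top","scene"):
    c=read_camera(n); pickle.dump(c,open(n+".pkl","wb"))
    print(n,{k:v for k,v in c.items() if k!="pixels"})
    cv2.imwrite(f"pics/{n}0.png",cv2.resize(c["pixels"][...,::-1],(800,600),interpolation=cv2.INTER_CUBIC))
E
```

```text
pics
{'t': 0.0, 'joint_positions': array([-1.34655008e+00,  2.07455308e-01,  1.54291301e+00, -1.89777859e-05,
        1.39350532e+00, -1.50510028e-01]), 'dq': array([-0.00019085,  0.00108214, -0.00063859, -0.00021576, -0.00014909,
        0.00117354]), 'joint_efforts': array([-6.69842957e-04, -3.70879984e+01, -2.81414670e+01,  6.96561090e-02,
        3.60980455e-02, -1.62545921e-04]), 'ee_pos': array([ 210.27500444, -534.31532879,  204.29019285]), 'tool_rot': array([-3.13933465e+00, -3.23555535e-04,  3.74759276e-01]), 'ft_force': array([-0.32568025, -0.0254779 ,  0.28115436]), 'moment': array([0.0096716 , 0.02582717, 0.02598529]), 'grasp_force': 0.0, 'opening': 0.9985243176186329}
top {'fx': 493.2001553376934, 'fy': 493.2001553376934, 'cx': 254.5179860250867, 'cy': 197.6310869231353, 'rvec': array([ 2.21237898, -2.16298865,  0.12305641]), 'tvec': array([ -39.81620497,  492.12946755, 1352.99727094])}
scene {'fx': 391.6565009686727, 'fy': 391.6565009686727, 'cx': 256.2989535166528, 'cy': 192.34757853030976, 'rvec': array([ 1.85878219,  1.57521704, -0.65265253]), 'tvec': array([ -68.35233571, -290.06774437, 1673.57792862])}
```

View pics/top0.png

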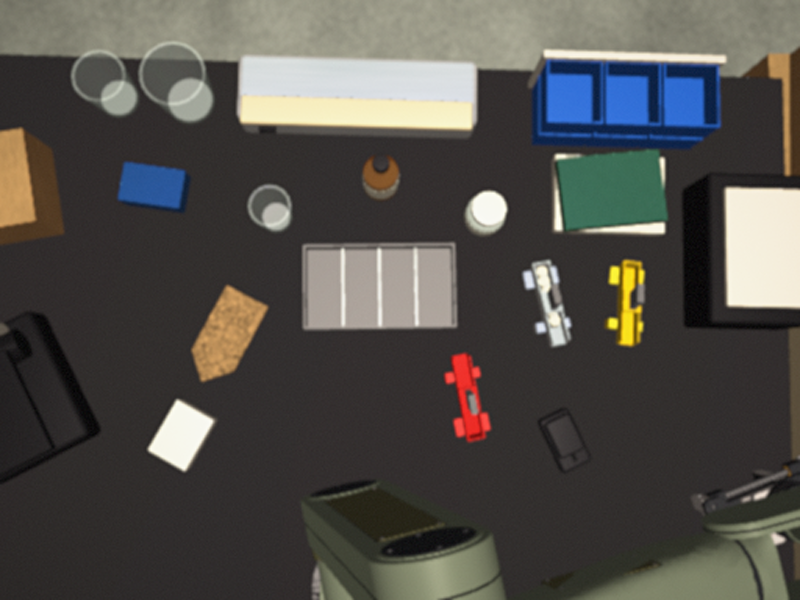

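View pics/scene0.png

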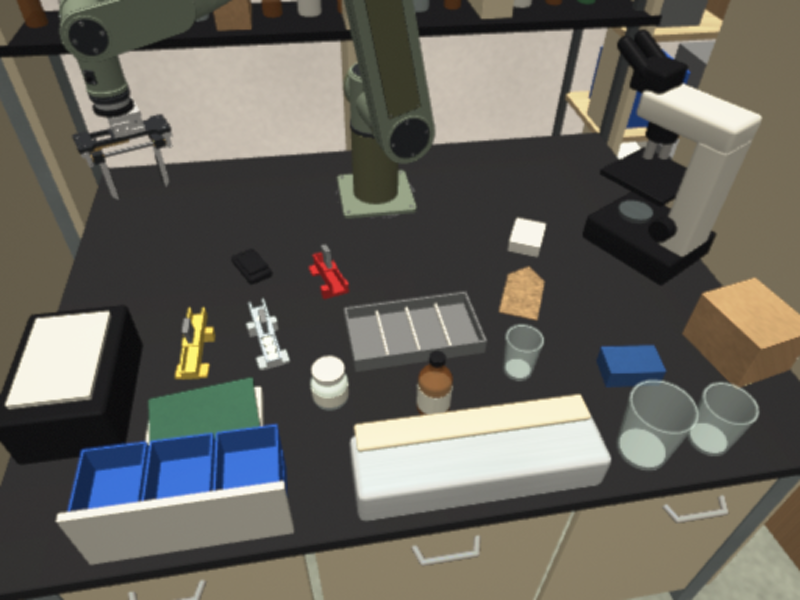

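The top view shows the aluminium shaker at (547,303), the tray at (380,286), the pad at (229,333), and red and yellow look-alikes. I'll zoom in on the shaker and measure.

```bash
cat > h.py <<'E'
import numpy as np,cv2,pickle
def ray(c,uv):
    R=cv2.Rodrigues(c["rvec"])[0];o=-R.T@c["tvec"]
    p=cv2.undistortPoints(np.array([[uv]],float),np.array([[c["fx"],0,c["cx"]],[0,c["fy"],c["cy"]],[0,0,1.]]),None)[0,0]
    return o,R.T@np.array([p[0],p[1],1])
def onz(c,uv,z):
    o,d=ray(c,uv);return (o+d*(z-o[2])/d[2])[:2]
def proj(c,P):
    return cv2.projectPoints(np.atleast_2d(np.array(P,float)),c["rvec"],c["tvec"],np.array([[c["fx"],0,c["cx"]],[0,c["fy"],c["cy"]],[0,0,1.]]),None)[0][:,0]
E
python3 - <<'E'
from h import *
c=pickle.load(open("top.pkl","rb"));s=pickle.load(open("scene.pkl","rb"))
k=.64
for n,u,z in [("trayTL",(303,243),35),("trayTR",(456,243),35),("trayBL",(303,328),35),("trayBR",(457,328),35),("tip",(205,382),3),("padc1",(231,286),3),("padc2",(268,305),3),("padc3",(191,347),3),("padc4",(234,370),3),("sh top",(543,262),20),("sh bot",(557,345),20),("bottle",(382,160),150),("jar",(489,209),85)]:
    print(n,onz(c,(u[0]*k,u[1]*k),z).round(1))
a=c["pixels"][155:230,325:425,::-1];b=s["pixels"][185:240,145:195,::-1]
cv2.imwrite("pics/crop.png",np.vstack([cv2.resize(a,(600,450),interpolation=cv2.INTER_CUBIC)[:, :]]))
im=np.zeros((450,800,3),np.uint8);im[:337,:450]=cv2.resize(a,(450,337),interpolation=cv2.INTER_CUBIC)
im[:385,450:800]=cv2.resize(b,(350,385),interpolation=cv2.INTER_CUBIC)
cv2.imwrite("pics/crop.png",im)
E
```

```text
trayTL [605.  142.2]
trayTR [ 612.1 -129.9]
trayBL [453.9 137.4]
trayBR [ 460.2 -134. ]
tip [355.5 311.6]
padc1 [528.8 272.5]
padc2 [495.9 204.8]
padc3 [417.2 339.2]
padc4 [377.9 261.1]
sh top [ 584.1 -289.3]
sh bot [ 434.8 -315.2]
bottle [726.6   5.4]
jar [ 664.1 -181.3]
```

View pics/crop.png

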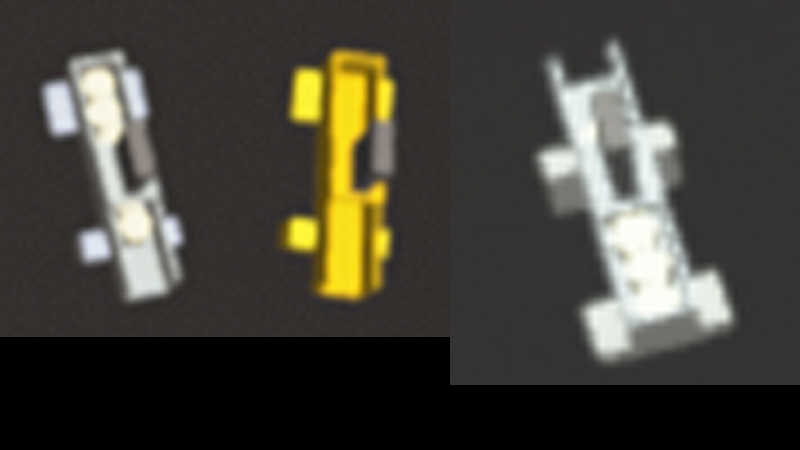

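The crop shows the mouth end towards the robot at crop (150,290), the closed end at (97,60) and all six pellets in the channel. I'll refine the poses by mask fitting in both views.

```bash
cat > fit.py <<'E'
from h import *
from scipy.optimize import minimize
from scipy.spatial.transform import Rotation as Ro
S,C=np.sin(.2094),np.cos(.2094)
def box(a,b): return np.array([[x,y,z] for x in(a[0],b[0]) for y in(a[1],b[1]) for z in(a[2],b[2])],float)
def chan(a,b): # (along +x, y, up from floor)
    p=box(a,b); return np.c_[p[:,0]*C+p[:,2]*S, p[:,1], 22-p[:,0]*S+p[:,2]*C]
def shaker(h1=20,h2=12):
    return [chan((-72,12.5,-3),(72,15.5,26)),chan((-72,-15.5,-3),(72,-12.5,26)),chan((-72,-15,-3),(72,15,0)),chan((69,-15,-3),(72,15,26)),
      box((-43,-30,0),(-27,30,h1)),box((40,-30,0),(70,30,h2)),chan((-17,-6,30),(17,6,75)),chan((-17,-15,26),(17,15,30))]
def mask(c,boxes,T,k=4):
    m=np.zeros((384*k,512*k),np.uint8)
    for b in boxes:
        p=(proj(c,T(b))+.5)*k-.5
        cv2.fillConvexPoly(m,cv2.convexHull(p.astype(np.float32)).astype(np.int32),255)
    return cv2.resize(m,(512,384),interpolation=cv2.INTER_AREA)/255.
def pl(x,y,yaw,z=0):
    R=np.array([[np.cos(yaw),-np.sin(yaw),0],[np.sin(yaw),np.cos(yaw),0],[0,0,1]])
    return lambda b:b@R.T+[x,y,z]
E
python3 - <<'E'
from fit import *
cs=[pickle.load(open(n+".pkl","rb")) for n in("top","scene")]
def run(boxf,x0,segs,sc,label):
    def cost(p):
        e=0
        for c,sg in zip(cs,segs):
            m=mask(c,boxf(p),pl(p[0],p[1],p[2])); 
            g=cv2.dilate(mask(c,boxf(x0),pl(*x0[:3])),np.ones((15,15)))>0
            e+=((m-sg(c["pixels"].astype(float)))**2)[g].sum()
        return e
    sim=np.array([x0]+[np.array(x0)+np.eye(len(x0))[i]*sc[i] for i in range(len(x0))])
    r=minimize(cost,x0,method="Nelder-Mead",options=dict(initial_simplex=sim,maxiter=150,xatol=.05))
    print(label,np.round(r.x,3),round(cost(np.array(x0)),1),round(r.fun,1))
    return r.x
bright=lambda I:np.clip((I.max(2)-60)/80,0,1)
cork=lambda I:np.clip((I[...,0]-I[...,2]-20)/40,0,1)
mid=[[ -.0,0,0]]
run(lambda p:shaker(p[3],p[4]),[508,-302,.17,20,12],[bright]*2,[6,6,.06,5,5],"shaker")
poly=np.array([[-92,0],[-50,42],[80,42],[80,-42],[-50,-42]],float)
padb=[np.vstack([np.c_[poly,np.zeros(5)],np.c_[poly,np.full(5,3)]])]
run(lambda p:padb,[438,272,-.436],[cork]*2,[6,6,.06],"pad")
trayb=[box((-75,-135,0),(75,135,35))]
run(lambda p:trayb,[533,4,.026],[lambda I:np.clip((I.max(2)-50)/30,0,1)]*2,[6,6,.06],"tray")
E
```

```text
shaker [ 5.04259e+02 -3.00872e+02  2.29000e-01  2.39060e+01  1.19400e+01] 273.9 159.6
pad [438.907 278.076  -0.463] 325.8 55.2
tray [5.32062e+02 4.20400e+00 3.10000e-02] 591.3 532.7
```

```bash
cat > go.py <<'E'
from fit import *
from rig import *
def toolR(yaw,down):   # channel heading yaw, mouth 'down' degrees below horizontal (-12 = level feet)
    a=np.radians(down); e=np.array([np.cos(a),0,np.sin(a)]); n=np.array([-np.sin(a),0,np.cos(a)])
    M=np.c_[-e,[0,1,0],-n]
    return Ro.from_euler("z",yaw)*Ro.from_matrix(M)
def cur():
    s=read_state(); return s,np.array(s["ee_pos"]),Ro.from_euler("xyz",s["tool_rot"])
def rel(P,R):
    s,p,r=cur(); o=r.inv().apply(np.array(P)-p)/400; t=(r.inv()*R).as_rotvec()/np.pi
    print("t",round(s["t"],2),"pos",p.round(1),"q",s["joint_positions"].round(2),"open",round(s["opening"],3),"gf",round(s["grasp_force"],1))
    print("OFF",o.round(3),"TURN",t.round(3),"rows",round(max(np.linalg.norm(o)*400/41.7,np.linalg.norm(t)*180/7.16),1))
def tcp_from_mouth(m,yaw,down,above=54): # mouth edge world pos -> TCP
    R=toolR(yaw,down); return np.array(m)+R.apply([-72,0,-(above-19)]),R
E
python3 - <<'E'
from go import *
yaw=.229;R=toolR(yaw,-12);o=pl(504.3,-300.9,yaw)
g=o(np.array([54*S,0,22+54*C]));z=R.apply([0,0,1])
print(g); rel(g+z*(19-110),R); print(np.linalg.inv(np.eye(4)))
E
```

```text
[ 515.23209946 -298.35185021   74.82041399]
t 0.1 pos [ 210.3 -534.4  204.4] q [-1.35  0.21  1.54 -0.    1.39 -0.15] open 1.001 gf 0.0
OFF [ 0.972 -0.263  0.102] TURN [ 0.1    0.006 -0.949] rows 24.0
[[1. 0. 0. 0.]
 [0. 1. 0. 0.]
 [0. 0. 1. 0.]
 [0. 0. 0. 1.]]
```

Call:
step_arm:
  motion:
    - {"offset":[0.972,-0.263,0.05],"turn":[0.1,0.006,-0.949],"grip":-1}
    - {"offset":[0.972,-0.263,0.05],"turn":[0.1,0.006,-0.949],"grip":-1}
    - {"offset":[0.972,-0.263,0.05],"turn":[0.1,0.006,-0.949],"grip":-1}
    - {"offset":[0.972,-0.263,0.05],"turn":[0.1,0.006,-0.949],"grip":-1}
    - {"offset":[0.972,-0.263,0.05],"turn":[0.1,0.006,-0.949],"grip":-1}
    - {"offset":[0.972,-0.263,0.05],"turn":[0.1,0.006,-0.949],"grip":-1}
    - {"offset":[0.972,-0.263,0.05],"turn":[0.1,0.006,-0.949],"grip":-1}
    - {"offset":[0.972,-0.263,0.05],"turn":[0.1,0.006,-0.949],"grip":-1}

```text
t: 0.77
ee_pos: [478.8, -334.8, 188.4]
tool_rot: [-3.055, -0.054, 1.374]
ft_force: [0.5, -0.9, 0.3]
opening: 1.001
grasp_force: 0.0
```

```bash
cat > pre.py <<'E'
from go import *
import sys
yaw=float(sys.argv[3]) if len(sys.argv)>3 else .229
x,y=(float(sys.argv[1]),float(sys.argv[2])) if len(sys.argv)>3 else (504.3,-300.9)
st=float(sys.argv[4]) if len(sys.argv)>4 else 110
R=toolR(yaw,-12);g=pl(x,y,yaw)(np.array([54*S,0,22+54*C]));z=R.apply([0,0,1])
rel(g+z*(19-st),R)
E
python3 pre.py
```

```text
t 0.77 pos [ 478.8 -334.8  188.4] q [-0.76  0.31  1.45 -0.    1.48 -0.56] open 1.001 gf 0.0
OFF [0.123 0.12  0.058] TURN [ 0.066  0.004 -0.63 ] rows 15.9
```

Call:
step_arm:
  motion:
    - {"offset":[0.123,0.12,0.058],"turn":[0.066,0.004,-0.63],"grip":-1}
    - {"offset":[0.123,0.12,0.058],"turn":[0.066,0.004,-0.63],"grip":-1}
    - {"offset":[0.123,0.12,0.058],"turn":[0.066,0.004,-0.63],"grip":-1}
    - {"offset":[0.123,0.12,0.058],"turn":[0.066,0.004,-0.63],"grip":-1}
    - {"offset":[0.123,0.12,0.058],"turn":[0.066,0.004,-0.63],"grip":-1}
    - {"offset":[0.123,0.12,0.058],"turn":[0.066,0.004,-0.63],"grip":-1}
    - {"offset":[0.123,0.12,0.058],"turn":[0.066,0.004,-0.63],"grip":-1}
    - {"offset":[0.123,0.12,0.058],"turn":[0.066,0.004,-0.63],"grip":-1}

```text
t: 1.43
ee_pos: [532.5, -295.9, 163.5]
tool_rot: [-3.055, -0.156, 2.369]
ft_force: [-0.0, -0.8, -0.3]
opening: 0.998
grasp_force: 0.0
```

```bash
python3 pre.py
```

```text
t 1.43 pos [ 532.5 -295.9  163.5] q [-0.61  0.44  1.34 -0.06  1.53 -1.41] open 0.998 gf 0.0
OFF [ 0.001  0.005 -0.001] TURN [ 0.032  0.002 -0.314] rows 7.9
```

Call:
step_arm:
  motion:
    - {"offset":[0.001,0.005,-0.001],"turn":[0.032,0.002,-0.314],"grip":-1}
    - {"offset":[0.001,0.005,-0.001],"turn":[0.032,0.002,-0.314],"grip":-1}
    - {"offset":[0.001,0.005,-0.001],"turn":[0.032,0.002,-0.314],"grip":-1}
    - {"offset":[0.001,0.005,-0.001],"turn":[0.032,0.002,-0.314],"grip":-1}
    - {"offset":[0.001,0.005,-0.001],"turn":[0.032,0.002,-0.314],"grip":-1}
    - {"offset":[0.001,0.005,-0.001],"turn":[0.032,0.002,-0.314],"grip":-1}
    - {"offset":[0.001,0.005,-0.001],"turn":[0.032,0.002,-0.314],"grip":-1}
    - {"offset":[0.001,0.005,-0.001],"turn":[0.032,0.002,-0.314],"grip":-1}

```text
t: 2.1
ee_pos: [533.7, -294.2, 163.8]
tool_rot: [3.14, -0.209, -2.911]
ft_force: [-0.3, -0.4, 0.1]
opening: 1.0
grasp_force: 0.0
```

```bash
python3 pre.py; python3 - <<'E'
from go import *
s,p,r=cur(); c=read_camera("wrist"); H=c["hand_eye"]; print(H.round(3))
T=np.eye(4);T[:3,:3]=r.as_matrix();T[:3,3]=p
W=np.linalg.inv(T@H); c["rvec"]=cv2.Rodrigues(W[:3,:3])[0].ravel();c["tvec"]=W[:3,3]
pickle.dump(c,open("wrist.pkl","wb"))
im=cv2.resize(c["pixels"],(800,600))[...,::-1].copy()
k=800/512
for b in shaker(24,12):
    q=((proj(c,pl(504.3,-300.9,.229)(b))+.5)*k-.5).astype(np.int32)
    cv2.polylines(im,[cv2.convexHull(q)],True,(0,0,255),1)
cv2.imwrite("pics/w1.png",im)
E
```

```text
t 2.1 pos [ 533.7 -294.2  163.8] q [-0.56  0.43  1.35 -0.15  1.51 -2.34] open 1.0 gf 0.0
OFF [-0.  0. -0.] TURN [0. 0. 0.] rows 0.0
[[ 0.00000e+00 -9.70000e-01 -2.42000e-01  7.05550e+01]
 [ 1.00000e+00  1.00000e-03 -1.00000e-03  2.40000e-01]
 [ 1.00000e-03 -2.42000e-01  9.70000e-01 -1.79447e+02]
 [ 0.00000e+00  0.00000e+00  0.00000e+00  1.00000e+00]]
```

View pics/w1.png

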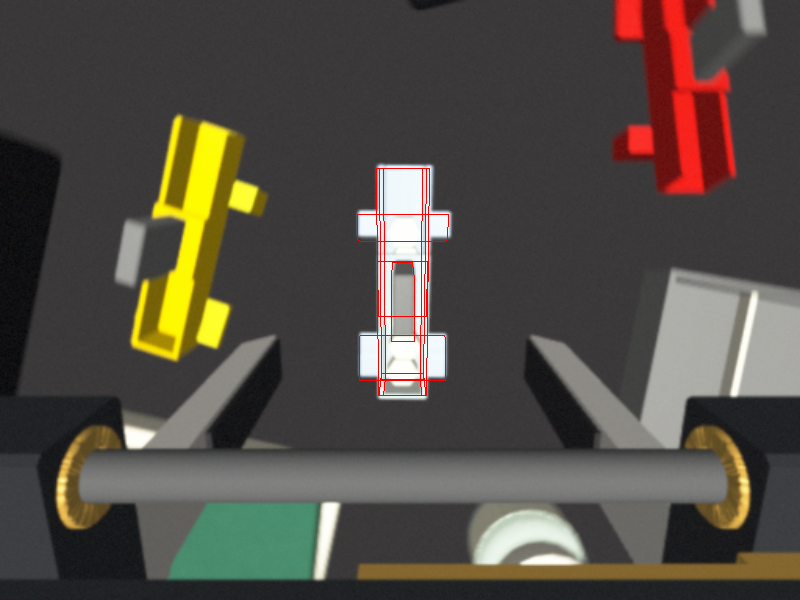

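The wrist view puts the model outline within about 1–2 mm of the shaker, with the mouth at (405,167) and the fin at (403,305). Nothing is close to the fingers, so I'll descend.

Call:
step_arm:
  motion:
    - {"offset":[0,-0.001,0.06],"turn":[0,0,0],"grip":-1}
    - {"offset":[0,-0.001,0.12],"turn":[0,0,0],"grip":-1}
    - {"offset":[0,-0.001,0.18],"turn":[0,0,0],"grip":-1}
    - {"offset":[0,-0.001,0.23],"turn":[0,0,0],"grip":-1}
    - {"offset":[0,-0.001,0.26],"turn":[0,0,0],"grip":-1}
    - {"offset":[0,-0.001,0.275],"turn":[0,0,0],"grip":-1}
    - {"offset":[0,-0.001,0.275],"turn":[0,0,0],"grip":-1}
    - {"offset":[0,-0.001,0.275],"turn":[0,0,0],"grip":1}

```text
t: 2.82
ee_pos: [512.5, -300.3, 57.5]
tool_rot: [-3.141, -0.207, -2.918]
ft_force: [0.3, 0.3, -0.1]
opening: 0.96
grasp_force: 0.0
```

Call:
step_arm:
  motion:
    - {"offset":[0,0,0],"turn":[0,0,0],"grip":1}
    - {"offset":[0,0,0],"turn":[0,0,0],"grip":1}
    - {"offset":[0,0,0],"turn":[0,0,0],"grip":1}
    - {"offset":[0,0,0],"turn":[0,0,0],"grip":1}
    - {"offset":[0,0,0],"turn":[0,0,0],"grip":1}
    - {"offset":[0,0,0],"turn":[0,0,0],"grip":1}
    - {"offset":[0,0,0],"turn":[0,0,0],"grip":1}
    - {"offset":[0,0,0],"turn":[0,0,0],"grip":1}

```text
t: 3.48
ee_pos: [511.9, -299.9, 57.0]
tool_rot: [-3.141, -0.208, -2.918]
ft_force: [0.0, 0.9, 0.3]
opening: 0.398
grasp_force: 0.0
```

```bash
python3 - <<'E'
from go import *
s,p,r=cur()
rel(p+[0,0,100],toolR(.229,-12))
E
```

```text
t 3.48 pos [ 511.9 -299.9   57. ] q [-0.59  0.51  1.48 -0.16  1.3  -2.33] open 0.398 gf 0.0
OFF [ 0.052 -0.    -0.245] TURN [ 0.     0.001 -0.002] rows 2.4
```

Fingers are still closing.

Call:
step_arm:
  motion:
    - {"offset":[0,0,0],"turn":[0,0,0],"grip":1}
    - {"offset":[0,0,0],"turn":[0,0,0],"grip":1}
    - {"offset":[0,0,0],"turn":[0,0,0],"grip":1}
    - {"offset":[0,0,0],"turn":[0,0,0],"grip":1}
    - {"offset":[0,0,0],"turn":[0,0,0],"grip":1}
    - {"offset":[0,0,0],"turn":[0,0,0],"grip":1}
    - {"offset":[0,0,0],"turn":[0,0,0],"grip":1}
    - {"offset":[0,0,0],"turn":[0,0,0],"grip":1}

```text
t: 4.15
ee_pos: [511.9, -299.6, 56.8]
tool_rot: [3.141, -0.208, -2.917]
ft_force: [1.4, 0.6, -0.6]
opening: 0.128
grasp_force: 30.0
```

Call:
step_arm:
  motion:
    - {"offset":[0.002,0,-0.01],"turn":[0,0,0],"grip":1}
    - {"offset":[0.006,0,-0.03],"turn":[0,0,0],"grip":1}
    - {"offset":[0.013,0,-0.06],"turn":[0,0,0],"grip":1}
    - {"offset":[0.021,0,-0.1],"turn":[0,0,0],"grip":1}
    - {"offset":[0.03,0,-0.14],"turn":[0,0,0],"grip":1}
    - {"offset":[0.036,0,-0.17],"turn":[0,0,0],"grip":1}
    - {"offset":[0.04,0,-0.19],"turn":[0,0,0],"grip":1}
    - {"offset":[0.042,0,-0.2],"turn":[0,0,0],"grip":1}

```text
t: 4.82
ee_pos: [513.0, -300.7, 141.1]
tool_rot: [-3.139, -0.205, -2.918]
ft_force: [-0.6, -0.3, -3.4]
opening: 0.126
grasp_force: 30.0
```

```bash
cat > mo.py <<'E'
from go import *
import sys
a=[float(v) for v in sys.argv[1:]]   # tray x,y of mouth, world z, down deg
P=pl(532.1,4.2,.031)(np.array([a[0],a[1],a[2]]))
rel(*tcp_from_mouth(P,.031,a[3]))
E
cat > pic.py <<'E'
from go import *
import sys
s,p,r=cur(); c=read_camera("wrist"); H=c["hand_eye"]
T=np.eye(4);T[:3,:3]=r.as_matrix();T[:3,3]=p
W=np.linalg.inv(T@H); c["rvec"]=cv2.Rodrigues(W[:3,:3])[0].ravel();c["tvec"]=W[:3,3]
pickle.dump(c,open("wrist.pkl","wb"))
u=read_camera("top");pickle.dump(u,open("top1.pkl","wb"))
a=cv2.resize(c["pixels"],(512,384)); b=cv2.resize(u["pixels"][150:215,185:300],(288,163),interpolation=cv2.INTER_CUBIC)
im=np.zeros((384,800,3),np.uint8); im[:,:512]=a; im[:163,512:]=b
cv2.imwrite(f"pics/{sys.argv[1]}.png",im[...,::-1])
E
python3 mo.py 25 98 75 -12
```

```text
t 4.82 pos [ 513.  -300.7  141.1] q [-0.59  0.42  1.42 -0.15  1.44 -2.35] open 0.126 gf 30.0
OFF [-0.527  0.924  0.007] TURN [-0.014  0.001  0.06 ] rows 10.2
```

```bash
python3 mo.py 0 -98 150 -12;python3 mo.py 0 -98 150 10
```

```text
t 4.82 pos [ 513.  -300.7  141.1] q [-0.59  0.42  1.42 -0.15  1.44 -2.35] open 0.126 gf 30.0
OFF [-0.337  0.455 -0.144] TURN [-0.014  0.001  0.06 ] rows 5.6
t 4.82 pos [ 513.  -300.7  141.1] q [-0.59  0.42  1.42 -0.15  1.44 -2.35] open 0.126 gf 30.0
OFF [-0.292  0.461 -0.205] TURN [-0.002 -0.12   0.062] rows 5.6
```

Call:
step_arm:
  motion:
    - {"offset":[-0.007,0.009,-0.005],"turn":[0,0,0.001],"grip":1}
    - {"offset":[-0.024,0.032,-0.015],"turn":[-0.001,0,0.004],"grip":1}
    - {"offset":[-0.05,0.068,-0.03],"turn":[-0.002,0,0.01],"grip":1}
    - {"offset":[-0.08,0.11,-0.05],"turn":[-0.003,0,0.016],"grip":1}
    - {"offset":[-0.115,0.155,-0.07],"turn":[-0.005,0,0.022],"grip":1}
    - {"offset":[-0.15,0.2,-0.085],"turn":[-0.006,0,0.028],"grip":1}
    - {"offset":[-0.18,0.24,-0.095],"turn":[-0.007,0,0.032],"grip":1}
    - {"offset":[-0.2,0.27,-0.1],"turn":[-0.008,0,0.036],"grip":1}

```text
t: 5.48
ee_pos: [573.1, -172.2, 160.6]
tool_rot: [3.139, -0.208, -3.032]
ft_force: [0.1, -0.3, -3.6]
opening: 0.127
grasp_force: 30.0
```

```bash
python3 mo.py 0 -98 140 -12
```

```text
t 5.48 pos [ 573.1 -172.2  160.6] q [-0.38  0.43  1.36 -0.1   1.54 -2.05] open 0.127 gf 30.0
OFF [-0.119  0.19  -0.021] TURN [-0.004  0.     0.024] rows 2.2
```

Call:
step_arm:
  motion:
    - {"offset":[-0.01,0.015,-0.005],"turn":[0,0,0.002],"grip":1}
    - {"offset":[-0.03,0.048,-0.01],"turn":[-0.001,0,0.006],"grip":1}
    - {"offset":[-0.055,0.088,-0.015],"turn":[-0.002,0,0.012],"grip":1}
    - {"offset":[-0.08,0.128,-0.02],"turn":[-0.003,0,0.017],"grip":1}
    - {"offset":[-0.1,0.16,-0.021],"turn":[-0.004,0,0.021],"grip":1}
    - {"offset":[-0.113,0.181,-0.021],"turn":[-0.004,0,0.024],"grip":1}
    - {"offset":[-0.119,0.19,-0.021],"turn":[-0.004,0,0.024],"grip":1}
    - {"offset":[-0.119,0.19,-0.021],"turn":[-0.004,0,0.024],"grip":1}

```text
t: 6.15
ee_pos: [612.0, -93.8, 159.0]
tool_rot: [-3.14, -0.209, -3.109]
ft_force: [-0.4, -0.7, -3.5]
opening: 0.129
grasp_force: 30.0
```

```bash
python3 pic.py p1; for d in 0 15 25 35 45;do python3 mo.py 5 -98 60 $d; done
```

```text
t 6.25 pos [611.8 -95.2 159.5] q [-0.26  0.49  1.29 -0.06  1.57 -1.86] open 0.126 gf 30.0
OFF [-0.035  0.01   0.158] TURN [-0.001 -0.066  0.   ] rows 1.7
t 6.25 pos [611.8 -95.2 159.5] q [-0.26  0.49  1.29 -0.06  1.57 -1.86] open 0.126 gf 30.0
OFF [0.003 0.01  0.121] TURN [-0.001 -0.15   0.   ] rows 3.8
t 6.25 pos [611.8 -95.2 159.5] q [-0.26  0.49  1.29 -0.06  1.57 -1.86] open 0.126 gf 30.0
OFF [0.032 0.01  0.102] TURN [-0.001 -0.205  0.   ] rows 5.2
t 6.25 pos [611.8 -95.2 159.5] q [-0.26  0.49  1.29 -0.06  1.57 -1.86] open 0.126 gf 30.0
OFF [0.065 0.01  0.089] TURN [-0.001 -0.261  0.   ] rows 6.6
t 6.25 pos [611.8 -95.2 159.5] q [-0.26  0.49  1.29 -0.06  1.57 -1.86] open 0.126 gf 30.0
OFF [0.099 0.01  0.082] TURN [-0.001 -0.316  0.001] rows 8.0
```

View pics/p1.png

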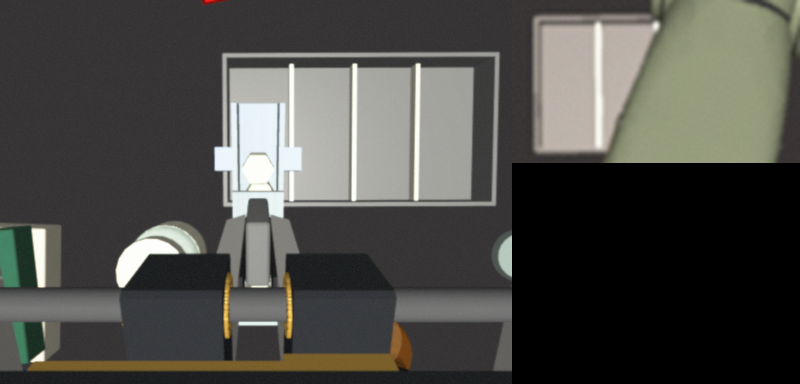

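The wrist view shows the mouth edge at row 103, the front pellet at (258,169) and the bridge at row 191, over the first bay. I'll set up automatic pellet tracking and tilt to 20 degrees.

Call:
step_arm:
  motion:
    - {"offset":[0.002,0.001,0.014],"turn":[0,-0.022,0],"grip":1}
    - {"offset":[0.004,0.003,0.028],"turn":[0,-0.044,0],"grip":1}
    - {"offset":[0.006,0.005,0.044],"turn":[0,-0.066,0],"grip":1}
    - {"offset":[0.008,0.007,0.06],"turn":[0,-0.09,0],"grip":1}
    - {"offset":[0.01,0.009,0.076],"turn":[0,-0.115,0],"grip":1}
    - {"offset":[0.013,0.01,0.09],"turn":[0,-0.14,0],"grip":1}
    - {"offset":[0.015,0.01,0.103],"turn":[0,-0.162,0],"grip":1}
    - {"offset":[0.017,0.01,0.111],"turn":[0,-0.178,0],"grip":1}

```text
t: 6.92
ee_pos: [593.5, -91.8, 116.7]
tool_rot: [-3.139, 0.351, -3.11]
ft_force: [-0.2, 0.4, -3.8]
opening: 0.124
grasp_force: 30.0
```

```bash
cat > look.py <<'E'
from go import *
import sys
s,p,r=cur(); c=read_camera("wrist"); H=c["hand_eye"]
W=np.linalg.inv(H); ct=dict(c); ct["rvec"]=cv2.Rodrigues(W[:3,:3])[0].ravel();ct["tvec"]=W[:3,3]
T=np.eye(4);T[:3,:3]=r.as_matrix();T[:3,3]=p
Ww=np.linalg.inv(T@H); cw=dict(c); cw["rvec"]=cv2.Rodrigues(Ww[:3,:3])[0].ravel();cw["tvec"]=Ww[:3,3]
pickle.dump((c,ct,cw),open("look.pkl","wb"))
I=c["pixels"].astype(float)
warm=(I[...,0]-I[...,2]>8)&(I.min(2)>110)
# channel: tool x = along to mouth, tool z: floor at +35 from TCP -> pellet top 19
f=lambda sx:proj(ct,[[sx,0,35-16]])[0]
line=[f(v) for v in np.arange(14,76,2)]
print("chan s14..74:", "".join("#" if warm[int(round(q[1])),int(round(q[0]))-6:int(round(q[0]))+7].mean()>.5 else "." for q in line))
# tray: rectify tray floor top plane z=20 to 2 mm grid
gx,gy=np.meshgrid(np.arange(-70,71,2.),np.arange(-132,133,2.))
q=proj(cw,pl(532.1,4.2,.031)(np.c_[gx.ravel(),gy.ravel(),np.full(gx.size,16)])).reshape(gx.shape+(2,)).astype(np.float32)
wm=cv2.remap(warm.astype(np.uint8),q[...,0],q[...,1],cv2.INTER_NEAREST)
wm=cv2.morphologyEx(wm,cv2.MORPH_OPEN,np.ones((5,5),np.uint8))
n,_,st,ce=cv2.connectedComponentsWithStats(wm)
print("tray blobs (x,y,area mm2):",[(round(ce[i][0]*2-70),round(ce[i][1]*2-132),int(st[i][4]*4)) for i in range(1,n) if st[i][4]>15])
cv2.imwrite("pics/last.png",c["pixels"][...,::-1])
E
python3 look.py; python3 mo.py 5 -98 60 25; python3 -c "
import cv2;a=cv2.imread('pics/last.png');b=cv2.imread('pics/p1.png')
for r in range(100,200,6):print(r,b[r,258],a[r,258])"
```

```text
chan s14..74: ................#..............
tray blobs (x,y,area mm2): []
t 6.97 pos [590.6 -91.1 114.4] q [-0.38  0.14  1.87  0.18  0.82 -2.08] open 0.125 gf 30.0
OFF [-0.006 -0.002 -0.018] TURN [-0.    -0.028 -0.   ] rows 0.7
100 [178 184 185] [159 164 165]
106 [250 244 235] [248 242 232]
112 [250 244 235] [248 242 231]
118 [250 245 235] [248 242 232]
124 [250 245 235] [248 242 232]
130 [249 244 235] [248 241 231]
136 [249 244 235] [249 242 232]
142 [249 244 234] [248 241 231]
148 [249 245 235] [241 233 222]
154 [162 180 182] [252 254 252]
160 [250 254 253] [253 254 253]
166 [250 254 253] [253 254 252]
172 [249 254 253] [253 254 252]
178 [249 254 253] [254 254 253]
184 [226 241 240] [254 254 253]
190 [214 231 228] [224 224 218]
196 [244 244 234] [246 237 226]
```

```bash
sed -i 's/^warm=.*/warm=(I[...,0]-I[...,2]>-7)\&(I.min(2)>200)/' look.py; python3 look.py;  for d in 20 25 30 35 40 45;do python3 mo.py 5 -98 60 $d|tail -1; done
```

```text
chan s14..74: ....############...............
tray blobs (x,y,area mm2): [(63, -98, 412)]
OFF [-0.012 -0.002 -0.002] TURN [-0.    -0.001 -0.   ] rows 0.1
OFF [-0.004 -0.002 -0.017] TURN [-0.    -0.029 -0.   ] rows 0.7
OFF [ 0.006 -0.002 -0.032] TURN [-0.    -0.057 -0.   ] rows 1.4
OFF [ 0.017 -0.002 -0.046] TURN [-0.    -0.085 -0.   ] rows 2.1
OFF [ 0.029 -0.002 -0.058] TURN [-0.    -0.113 -0.   ] rows 2.8
OFF [ 0.042 -0.002 -0.07 ] TURN [-0.   -0.14 -0.  ] rows 3.5
```

Call:
step_arm:
  motion:
    - {"offset":[0.004,0,-0.015],"turn":[0,-0.028,0],"grip":1}
    - {"offset":[0.018,0,-0.03],"turn":[0,-0.056,0],"grip":1}
    - {"offset":[0.018,0,-0.03],"turn":[0,-0.056,0],"grip":1}
    - {"offset":[0.018,0,-0.03],"turn":[0,-0.056,0],"grip":1}
    - {"offset":[0.004,0,-0.015],"turn":[0,-0.028,0],"grip":1}
    - {"offset":[0,0,0],"turn":[0,0,0],"grip":1}
    - {"offset":[0,0,0],"turn":[0,0,0],"grip":1}
    - {"offset":[0,0,0],"turn":[0,0,0],"grip":1}

```text
t: 7.68
ee_pos: [600.3, -92.1, 120.2]
tool_rot: [-3.137, 0.356, -3.107]
ft_force: [0.1, 0.5, -3.4]
opening: 0.126
grasp_force: 30.0
```

```bash
python3 look.py; python3 mo.py 5 -98 60 20
```

```text
chan s14..74: ....###...##########.#########.
tray blobs (x,y,area mm2): [(64, -99, 336), (-41, -99, 180), (39, -97, 548), (-7, -98, 160)]
t 7.73 pos [598.4 -91.6 119. ] q [-0.37  0.15  1.85  0.18  0.82 -2.08] open 0.125 gf 30.0
OFF [ 0.007 -0.001  0.001] TURN [-0.001  0.002  0.001] rows 0.1
```

View pics/last.png

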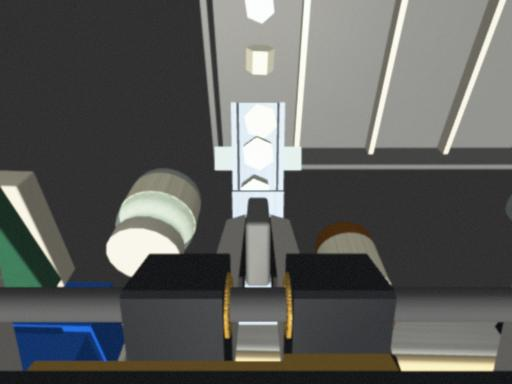

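Two pellets have dropped into bay 0 at (258,8) and (260,60), and the next waits at the mouth at (262,120). I'll level a little and move to bay 1.

```bash
python3 mo.py 10 -98 65 4;python3 mo.py 10 -33 65 4
```

```text
t 7.73 pos [598.4 -91.6 119. ] q [-0.37  0.15  1.85  0.18  0.82 -2.08] open 0.125 gf 30.0
OFF [-0.026 -0.001  0.047] TURN [-0.001  0.09   0.001] rows 2.3
t 7.73 pos [598.4 -91.6 119. ] q [-0.37  0.15  1.85  0.18  0.82 -2.08] open 0.125 gf 30.0
OFF [-0.026  0.162  0.047] TURN [-0.001  0.09   0.001] rows 2.3
```

Call:
step_arm:
  motion:
    - {"offset":[-0.01,0,0.003],"turn":[0,0.02,0],"grip":1}
    - {"offset":[-0.025,0.005,0.008],"turn":[0,0.055,0],"grip":1}
    - {"offset":[-0.039,0.02,0.012],"turn":[0,0.09,0],"grip":1}
    - {"offset":[-0.039,0.05,0.012],"turn":[0,0.09,0],"grip":1}
    - {"offset":[-0.039,0.085,0.012],"turn":[0,0.09,0],"grip":1}
    - {"offset":[-0.039,0.12,0.012],"turn":[0,0.09,0],"grip":1}
    - {"offset":[-0.039,0.147,0.012],"turn":[0,0.09,0],"grip":1}
    - {"offset":[-0.039,0.162,0.012],"turn":[0,0.09,0],"grip":1}

```text
t: 8.4
ee_pos: [608.8, -23.7, 118.5]
tool_rot: [-3.14, 0.068, -3.108]
ft_force: [-0.0, 0.1, -3.0]
opening: 0.124
grasp_force: 30.0
```

```bash
python3 look.py; for d in 20 25 30 35;do python3 mo.py 5 -33 60 $d; done
```

```text
chan s14..74: ....#####.....#########..######
tray blobs (x,y,area mm2): [(-45, -99, 244), (-9, -99, 192), (40, -33, 472), (10, -30, 460)]
t 8.45 pos [609.  -23.3 118.6] q [-0.19  0.31  1.6   0.02  1.16 -1.8 ] open 0.129 gf 30.0
OFF [ 0.039 -0.008  0.   ] TURN [-0.    -0.089  0.001] rows 2.2
t 8.45 pos [609.  -23.3 118.6] q [-0.19  0.31  1.6   0.02  1.16 -1.8 ] open 0.129 gf 30.0
OFF [ 0.051 -0.008 -0.012] TURN [-0.    -0.117  0.001] rows 2.9
t 8.45 pos [609.  -23.3 118.6] q [-0.19  0.31  1.6   0.02  1.16 -1.8 ] open 0.129 gf 30.0
OFF [ 0.064 -0.008 -0.024] TURN [-0.    -0.145  0.001] rows 3.6
t 8.45 pos [609.  -23.3 118.6] q [-0.19  0.31  1.6   0.02  1.16 -1.8 ] open 0.129 gf 30.0
OFF [ 0.078 -0.008 -0.034] TURN [-0.    -0.173  0.001] rows 4.3
```

Call:
step_arm:
  motion:
    - {"offset":[0.008,-0.002,0],"turn":[0,-0.02,0],"grip":1}
    - {"offset":[0.017,-0.005,0],"turn":[0,-0.04,0],"grip":1}
    - {"offset":[0.026,-0.008,0],"turn":[0,-0.06,0],"grip":1}
    - {"offset":[0.034,-0.008,0],"turn":[0,-0.078,0],"grip":1}
    - {"offset":[0.042,-0.008,-0.003],"turn":[0,-0.095,0],"grip":1}
    - {"offset":[0.047,-0.008,-0.008],"turn":[0,-0.108,0],"grip":1}
    - {"offset":[0.051,-0.008,-0.012],"turn":[0,-0.117,0],"grip":1}
    - {"offset":[0.051,-0.008,-0.012],"turn":[0,-0.117,0],"grip":1}

```text
t: 9.12
ee_pos: [586.9, -29.6, 121.1]
tool_rot: [-3.139, 0.434, -3.109]
ft_force: [-0.5, -0.1, -4.5]
opening: 0.129
grasp_force: 30.0
```

```bash
python3 look.py; for d in 20 28 32 ;do python3 mo.py 5 -33 60 $d; done
```

```text
chan s14..74: ....#######......##########....
tray blobs (x,y,area mm2): [(-43, -100, 272), (-7, -100, 160), (65, -66, 168), (46, -37, 600), (-13, -35, 244), (65, -5, 144)]
t 9.17 pos [588.1 -29.8 121.7] q [-0.27  0.07  1.96  0.19  0.7  -1.99] open 0.123 gf 30.0
OFF [-0.009  0.007  0.016] TURN [-0.001  0.027  0.   ] rows 0.7
t 9.17 pos [588.1 -29.8 121.7] q [-0.27  0.07  1.96  0.19  0.7  -1.99] open 0.123 gf 30.0
OFF [ 0.003  0.007 -0.01 ] TURN [-0.001 -0.017  0.   ] rows 0.4
t 9.17 pos [588.1 -29.8 121.7] q [-0.27  0.07  1.96  0.19  0.7  -1.99] open 0.123 gf 30.0
OFF [ 0.01   0.007 -0.022] TURN [-0.001 -0.039  0.   ] rows 1.0
```

```bash
python3 mo.py 10 33 80 4
```

```text
t 9.17 pos [588.1 -29.8 121.7] q [-0.27  0.07  1.96  0.19  0.7  -1.99] open 0.123 gf 30.0
OFF [-0.054  0.172  0.029] TURN [-0.001  0.116  0.   ] rows 2.9
```

Call:
step_arm:
  motion:
    - {"offset":[-0.014,0,0.007],"turn":[0,0.03,0],"grip":1}
    - {"offset":[-0.032,0.005,0.017],"turn":[0,0.068,0],"grip":1}
    - {"offset":[-0.05,0.02,0.027],"turn":[0,0.105,0],"grip":1}
    - {"offset":[-0.054,0.05,0.029],"turn":[0,0.116,0],"grip":1}
    - {"offset":[-0.054,0.085,0.029],"turn":[0,0.116,0],"grip":1}
    - {"offset":[-0.054,0.125,0.029],"turn":[0,0.116,0],"grip":1}
    - {"offset":[-0.054,0.155,0.029],"turn":[0,0.116,0],"grip":1}
    - {"offset":[-0.054,0.172,0.029],"turn":[0,0.116,0],"grip":1}

```text
t: 9.83
ee_pos: [611.3, 41.7, 120.1]
tool_rot: [-3.14, 0.072, -3.108]
ft_force: [-0.2, -0.2, -2.2]
opening: 0.123
grasp_force: 30.0
```

```bash
python3 look.py; for d in 22 26 ;do python3 mo.py 5 33 60 $d; done
```

```text
chan s14..74: .........#########.......######
tray blobs (x,y,area mm2): [(-45, -100, 276), (-10, -101, 212), (-15, -36, 268), (14, 31, 536), (60, 32, 548)]
t 9.88 pos [611.2  42.4 120.3] q [-0.08  0.32  1.59  0.01  1.16 -1.68] open 0.127 gf 30.0
OFF [ 0.054 -0.007 -0.002] TURN [-0.    -0.099  0.001] rows 2.5
t 9.88 pos [611.2  42.4 120.3] q [-0.08  0.32  1.59  0.01  1.16 -1.68] open 0.127 gf 30.0
OFF [ 0.064 -0.007 -0.012] TURN [-0.    -0.122  0.001] rows 3.1
```

Call:
step_arm:
  motion:
    - {"offset":[0.008,-0.002,0],"turn":[0,-0.02,0],"grip":1}
    - {"offset":[0.017,-0.005,0],"turn":[0,-0.04,0],"grip":1}
    - {"offset":[0.026,-0.007,0],"turn":[0,-0.06,0],"grip":1}
    - {"offset":[0.034,-0.007,0],"turn":[0,-0.078,0],"grip":1}
    - {"offset":[0.043,-0.007,-0.003],"turn":[0,-0.095,0],"grip":1}
    - {"offset":[0.049,-0.007,-0.006],"turn":[0,-0.108,0],"grip":1}
    - {"offset":[0.055,-0.007,-0.008],"turn":[0,-0.115,0],"grip":1}
    - {"offset":[0.057,-0.007,-0.009],"turn":[0,-0.117,0],"grip":1}

```text
t: 10.55
ee_pos: [586.8, 36.1, 121.6]
tool_rot: [-3.139, 0.438, -3.109]
ft_force: [-0.3, 0.5, -3.4]
opening: 0.128
grasp_force: 30.0
```

```bash
python3 look.py; python3 mo.py 10 98 80 4
```

```text
chan s14..74: ...........##########..........
tray blobs (x,y,area mm2): [(-42, -101, 216), (-7, -102, 160), (-13, -37, 248), (67, -2, 108), (63, 27, 420), (-5, 31, 288), (67, 60, 112)]
t 10.6 pos [587.4  36.  121.9] q [-0.12  0.06  1.97  0.1   0.68 -1.79] open 0.129 gf 30.0
OFF [-0.051  0.17   0.029] TURN [-0.001  0.117  0.   ] rows 2.9
```

Bays 0, 1 and 2 hold 2, 1 and 1 pellets. The last two go into bay 3.

Call:
step_arm:
  motion:
    - {"offset":[-0.014,0,0.007],"turn":[0,0.03,0],"grip":1}
    - {"offset":[-0.03,0.005,0.017],"turn":[0,0.068,0],"grip":1}
    - {"offset":[-0.047,0.02,0.027],"turn":[0,0.105,0],"grip":1}
    - {"offset":[-0.051,0.05,0.029],"turn":[0,0.116,0],"grip":1}
    - {"offset":[-0.051,0.085,0.029],"turn":[0,0.116,0],"grip":1}
    - {"offset":[-0.051,0.125,0.029],"turn":[0,0.116,0],"grip":1}
    - {"offset":[-0.051,0.155,0.029],"turn":[0,0.116,0],"grip":1}
    - {"offset":[-0.051,0.17,0.029],"turn":[0,0.116,0],"grip":1}

```text
t: 11.27
ee_pos: [609.5, 106.9, 120.0]
tool_rot: [-3.14, 0.075, -3.108]
ft_force: [-0.7, -0.0, -4.2]
opening: 0.129
grasp_force: 30.0
```

```bash
python3 look.py; for d in 25 33 42 ;do python3 mo.py 5 98 60 $d; done
```

```text
chan s14..74: ...#######..........#########..
tray blobs (x,y,area mm2): [(-10, -102, 180), (-45, -99, 180), (-15, -37, 252), (-8, 30, 296), (29, 96, 528)]
t 11.32 pos [609.4 107.3 120.2] q [ 0.04  0.33  1.58 -0.    1.16 -1.57] open 0.125 gf 30.0
OFF [ 0.062 -0.007 -0.01 ] TURN [-0.    -0.115  0.001] rows 2.9
t 11.32 pos [609.4 107.3 120.2] q [ 0.04  0.33  1.58 -0.    1.16 -1.57] open 0.125 gf 30.0
OFF [ 0.084 -0.007 -0.027] TURN [-0.    -0.159  0.001] rows 4.0
t 11.32 pos [609.4 107.3 120.2] q [ 0.04  0.33  1.58 -0.    1.16 -1.57] open 0.125 gf 30.0
OFF [ 0.111 -0.006 -0.043] TURN [-0.    -0.209  0.001] rows 5.3
```

Call:
step_arm:
  motion:
    - {"offset":[0.012,-0.002,0],"turn":[0,-0.025,0],"grip":1}
    - {"offset":[0.025,-0.005,0],"turn":[0,-0.05,0],"grip":1}
    - {"offset":[0.039,-0.007,-0.002],"turn":[0,-0.075,0],"grip":1}
    - {"offset":[0.053,-0.007,-0.006],"turn":[0,-0.1,0],"grip":1}
    - {"offset":[0.066,-0.007,-0.013],"turn":[0,-0.125,0],"grip":1}
    - {"offset":[0.077,-0.007,-0.021],"turn":[0,-0.145,0],"grip":1}
    - {"offset":[0.084,-0.007,-0.027],"turn":[0,-0.159,0],"grip":1}
    - {"offset":[0.084,-0.007,-0.027],"turn":[0,-0.159,0],"grip":1}

```text
t: 11.98
ee_pos: [571.6, 100.8, 126.2]
tool_rot: [-3.138, 0.57, -3.108]
ft_force: [-0.9, 0.3, -3.4]
opening: 0.126
grasp_force: 30.0
```

```bash
python3 look.py; python3 mo.py 5 98 60 42
```

```text
chan s14..74: ..........####################.
tray blobs (x,y,area mm2): [(-12, -39, 260), (-5, 30, 272), (49, 95, 1204), (-2, 93, 352)]
t 12.03 pos [573.6 100.8 127.4] q [ 0.02 -0.    2.08  0.    0.5  -1.58] open 0.127 gf 30.0
OFF [ 0.011  0.007 -0.027] TURN [-0.001 -0.051  0.001] rows 1.3
```

```bash
python3 look.py; python3 mo.py 5 98 60 45
```

```text
chan s14..74: ...............###############.
tray blobs (x,y,area mm2): [(-12, -38, 280), (-5, 30, 268), (50, 95, 1340), (-24, 92, 320)]
t 12.08 pos [575.6 100.8 128.7] q [ 0.02 -0.    2.07  0.    0.5  -1.58] open 0.127 gf 30.0
OFF [ 0.023  0.007 -0.035] TURN [-0.001 -0.067  0.001] rows 1.7
```

View pics/last.png

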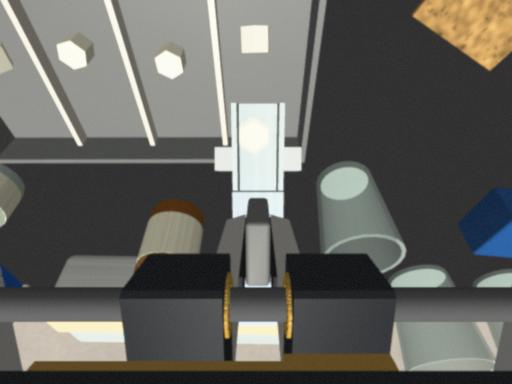

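Bay 3 has one pellet at (255,40), and the last one is still in the channel at (255,135). I'll tilt a little further.

Call:
step_arm:
  motion:
    - {"offset":[0.006,0.002,-0.01],"turn":[0,-0.02,0],"grip":1}
    - {"offset":[0.012,0.004,-0.02],"turn":[0,-0.04,0],"grip":1}
    - {"offset":[0.018,0.007,-0.028],"turn":[0,-0.055,0],"grip":1}
    - {"offset":[0.023,0.007,-0.035],"turn":[0,-0.067,0],"grip":1}
    - {"offset":[0.023,0.007,-0.035],"turn":[0,-0.067,0],"grip":1}
    - {"offset":[0.023,0.007,-0.035],"turn":[0,-0.067,0],"grip":1}
    - {"offset":[0.023,0.007,-0.035],"turn":[0,-0.067,0],"grip":1}
    - {"offset":[0.023,0.007,-0.035],"turn":[0,-0.067,0],"grip":1}

```text
t: 12.75
ee_pos: [562.8, 103.2, 136.9]
tool_rot: [-3.138, 0.787, -3.108]
ft_force: [-0.0, 0.2, -2.7]
opening: 0.124
grasp_force: 30.0
```

```bash
python3 look.py; python3 mo.py 5 98 150 -12
```

```text
chan s14..74: .##############################
tray blobs (x,y,area mm2): [(-12, -39, 268), (-3, 28, 268), (-9, 47, 248), (-15, 77, 188), (59, 98, 800)]
t 12.8 pos [562.5 103.3 136.7] q [ 0.03 -0.08  2.25 -0.01  0.19 -1.57] open 0.127 gf 30.0
OFF [-0.145 -0.     0.03 ] TURN [-0.001  0.317  0.   ] rows 8.0
```

Call:
step_arm:
  motion:
    - {"offset":[-0.02,0,-0.02],"turn":[0,0.03,0],"grip":1}
    - {"offset":[-0.04,0,-0.03],"turn":[0,0.065,0],"grip":1}
    - {"offset":[-0.06,0,-0.03],"turn":[0,0.1,0],"grip":1}
    - {"offset":[-0.08,0,-0.025],"turn":[0,0.135,0],"grip":1}
    - {"offset":[-0.1,0,-0.015],"turn":[0,0.17,0],"grip":1}
    - {"offset":[-0.115,0,0],"turn":[0,0.205,0],"grip":1}
    - {"offset":[-0.13,0,0.015],"turn":[0,0.24,0],"grip":1}
    - {"offset":[-0.14,0,0.025],"turn":[0,0.275,0],"grip":1}

```text
t: 13.47
ee_pos: [610.6, 104.9, 169.8]
tool_rot: [-3.139, -0.078, -3.11]
ft_force: [0.8, 0.2, -2.1]
opening: 0.125
grasp_force: 30.0
```

```bash
python3 look.py; cat > pad.py <<'E'
from go import *
import sys
h=float(sys.argv[1]); yaw=float(sys.argv[2]); dx,dy=[float(v) for v in sys.argv[3:5]]
R=toolR(yaw,-12);g=pl(438.9+dx,278.1+dy,yaw)(np.array([54*S,0,22+54*C+3+h]))
rel(g+R.apply([0,0,19]),R)
E
python3 pad.py 80 -.463 0 0
```

```text
chan s14..74: ...............................
tray blobs (x,y,area mm2): [(-47, -102, 316), (-12, -102, 180), (-17, -38, 312), (-13, 37, 600), (-22, 78, 196)]
t 13.52 pos [614.5 104.3 165.3] q [ 0.03  0.4   1.38 -0.    1.44 -1.57] open 0.126 gf 30.0
OFF [0.403 0.439 0.098] TURN [-0.024  0.04   0.155] rows 5.8
```

View pics/last.png

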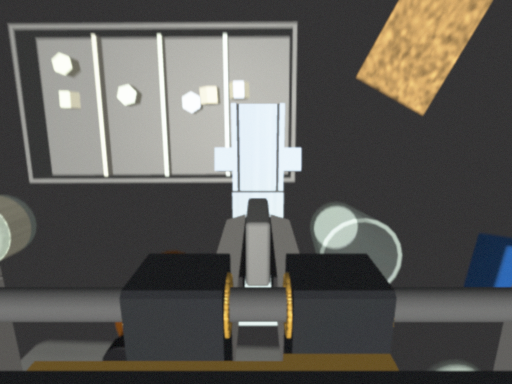

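All six pellets are in the tray: two in bay 0, one in bay 1, two in bay 2, and one in bay 3 at (238,90). Next is the pad.

Call:
step_arm:
  motion:
    - {"offset":[0.03,0.015,0],"turn":[-0.002,0.003,0.012],"grip":1}
    - {"offset":[0.085,0.06,0.01],"turn":[-0.005,0.01,0.03],"grip":1}
    - {"offset":[0.15,0.12,0.025],"turn":[-0.009,0.015,0.055],"grip":1}
    - {"offset":[0.22,0.2,0.045],"turn":[-0.013,0.02,0.083],"grip":1}
    - {"offset":[0.28,0.28,0.065],"turn":[-0.017,0.028,0.108],"grip":1}
    - {"offset":[0.335,0.35,0.08],"turn":[-0.02,0.033,0.128],"grip":1}
    - {"offset":[0.38,0.41,0.093],"turn":[-0.023,0.038,0.147],"grip":1}
    - {"offset":[0.403,0.439,0.098],"turn":[-0.024,0.04,0.155],"grip":1}

```text
t: 14.18
ee_pos: [436.6, 277.6, 140.5]
tool_rot: [3.137, -0.208, 2.681]
ft_force: [-0.6, -1.3, -2.2]
opening: 0.123
grasp_force: 30.0
```

```bash
python3 pad.py 30 -.463 0 0; python3 - <<'E'
from go import *
s,p,r=cur(); c=read_camera("wrist"); H=c["hand_eye"]
T=np.eye(4);T[:3,:3]=r.as_matrix();T[:3,3]=p
W=np.linalg.inv(T@H); c["rvec"]=cv2.Rodrigues(W[:3,:3])[0].ravel();c["tvec"]=W[:3,3]
poly=np.array([[-92,0,3],[-50,42,3],[80,42,3],[80,-42,3],[-50,-42,3]],float)
im=cv2.resize(c["pixels"],(800,600))[...,::-1].copy();k=800/512
cv2.polylines(im,[((proj(c,pl(438.9,278.1,-.463)(poly))+.5)*k-.5).astype(np.int32)],True,(0,0,255),1)
for b in shaker(24,12): # where shaker would be if rigid grasp
    g=np.array([54*S,0,22+54*C]); t=toolR(0,-12); w=(r*t.inv()).apply(b-(g+t.apply([0,0,19])))+p
    cv2.polylines(im,[cv2.convexHull(((proj(c,w)+.5)*k-.5).astype(np.int32))],True,(255,0,0),1)
cv2.imwrite("pics/w2.png",im)
E
```

```text
t 14.18 pos [436.6 277.6 140.5] q [ 0.3   0.24  1.66  0.15  1.39 -0.85] open 0.123 gf 30.0
OFF [-0.049  0.003  0.121] TURN [0.001 0.    0.001] rows 1.2
```

View pics/w2.png

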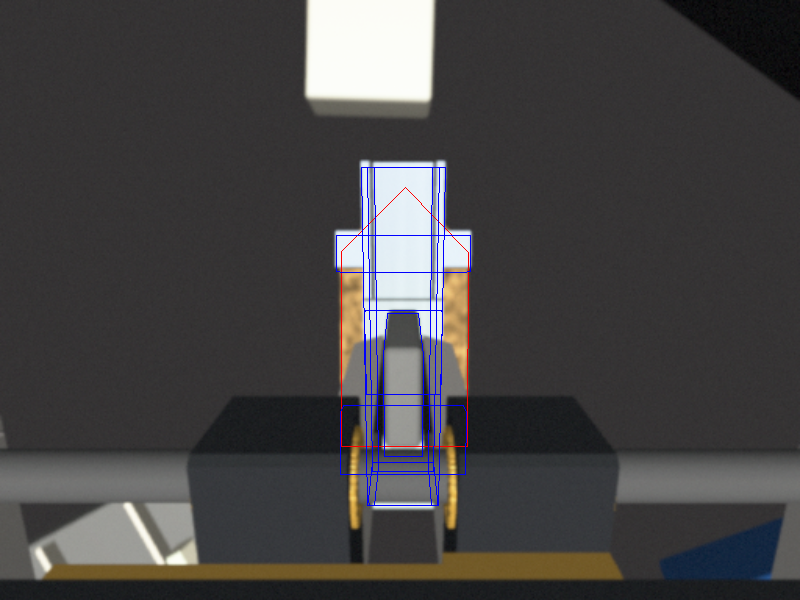

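The pad outline fits and the shaker sits in the hand as modelled, within about 2 mm. I'll lower it.

Call:
step_arm:
  motion:
    - {"offset":[-0.01,0.001,0.025],"turn":[0,0,0],"grip":1}
    - {"offset":[-0.021,0.002,0.06],"turn":[0,0,0],"grip":1}
    - {"offset":[-0.033,0.003,0.095],"turn":[0,0,0],"grip":1}
    - {"offset":[-0.044,0.003,0.125],"turn":[0,0,0],"grip":1}
    - {"offset":[-0.053,0.003,0.152],"turn":[0,0,0],"grip":1}
    - {"offset":[-0.059,0.003,0.17],"turn":[0,0,0],"grip":1}
    - {"offset":[-0.062,0.003,0.18],"turn":[0,0,0],"grip":1}
    - {"offset":[-0.062,0.003,0.182],"turn":[0,0,0],"grip":1}

```text
t: 14.9
ee_pos: [447.2, 271.8, 63.7]
tool_rot: [3.139, -0.208, 2.681]
ft_force: [0.2, -0.1, -2.4]
opening: 0.128
grasp_force: 30.0
```

```bash
python3 pad.py 0 -.463 0 0
```

```text
t 14.9 pos [447.2 271.8  63.7] q [ 0.29  0.35  1.7   0.15  1.25 -0.88] open 0.128 gf 30.0
OFF [0.005 0.005 0.012] TURN [0.001 0.    0.001] rows 0.1
```

Call:
step_arm:
  motion:
    - {"offset":[0.002,0.002,0.002],"turn":[0,0,0],"grip":1}
    - {"offset":[0.003,0.004,0.004],"turn":[0,0,0],"grip":1}
    - {"offset":[0.004,0.005,0.006],"turn":[0,0,0],"grip":1}
    - {"offset":[0.005,0.005,0.008],"turn":[0,0,0],"grip":1}
    - {"offset":[0.005,0.005,0.009],"turn":[0,0,0],"grip":1}
    - {"offset":[0.005,0.005,0.01],"turn":[0,0,0],"grip":1}
    - {"offset":[0.005,0.005,0.011],"turn":[0,0,0],"grip":1}
    - {"offset":[0.005,0.005,0.011],"turn":[0,0,0],"grip":1}

```text
t: 15.57
ee_pos: [445.5, 275.4, 60.9]
tool_rot: [3.138, -0.207, 2.682]
ft_force: [-0.0, 0.4, -2.6]
opening: 0.124
grasp_force: 30.0
```

Call:
step_arm:
  motion:
    - {"offset":[0,0,0.001],"turn":[0,0,0],"grip":1}
    - {"offset":[0,0,0.002],"turn":[0,0,0],"grip":1}
    - {"offset":[0,0,0.002],"turn":[0,0,0],"grip":1}
    - {"offset":[0,0,0.003],"turn":[0,0,0],"grip":1}
    - {"offset":[0,0,0.003],"turn":[0,0,0],"grip":1}
    - {"offset":[0,0,0.004],"turn":[0,0,0],"grip":1}
    - {"offset":[0,0,0.004],"turn":[0,0,0],"grip":1}
    - {"offset":[0,0,0.004],"turn":[0,0,0],"grip":1}

```text
t: 16.23
ee_pos: [445.5, 275.5, 59.8]
tool_rot: [3.138, -0.207, 2.682]
ft_force: [-0.3, -0.5, 3.5]
opening: 0.124
grasp_force: 30.0
```

Contact made (+3.5 N). Releasing.

Call:
step_arm:
  motion:
    - {"offset":[0,0,0],"turn":[0,0,0],"grip":0.5}
    - {"offset":[0,0,0],"turn":[0,0,0],"grip":0.2}
    - {"offset":[0,0,0],"turn":[0,0,0],"grip":-0.2}
    - {"offset":[0,0,0],"turn":[0,0,0],"grip":-0.2}
    - {"offset":[0,0,0],"turn":[0,0,0],"grip":-0.2}
    - {"offset":[0,0,0],"turn":[0,0,0],"grip":-0.2}
    - {"offset":[0,0,0],"turn":[0,0,0],"grip":-0.2}
    - {"offset":[0,0,0],"turn":[0,0,0],"grip":-0.2}

```text
t: 16.9
ee_pos: [445.3, 275.6, 59.3]
tool_rot: [3.138, -0.207, 2.682]
ft_force: [0.6, -0.5, 0.7]
opening: 0.595
grasp_force: 0.0
```

Call:
step_arm:
  motion:
    - {"offset":[0,0,-0.01],"turn":[0,0,0],"grip":-0.2}
    - {"offset":[0,0,-0.04],"turn":[0,0,0],"grip":-0.2}
    - {"offset":[0,0,-0.09],"turn":[0,0,0],"grip":-0.2}
    - {"offset":[0,0,-0.15],"turn":[0,0,0],"grip":-0.2}
    - {"offset":[0,0,-0.21],"turn":[0,0,0],"grip":-0.2}
    - {"offset":[0,0,-0.26],"turn":[0,0,0],"grip":-0.2}
    - {"offset":[0,0,-0.29],"turn":[0,0,0],"grip":-0.2}
    - {"offset":[0,0,-0.3],"turn":[0,0,0],"grip":-0.2}

```text
t: 17.57
ee_pos: [469.5, 264.5, 180.1]
tool_rot: [3.134, -0.203, 2.682]
ft_force: [0.6, 0.3, 0.9]
opening: 0.601
grasp_force: 0.0
```

```bash
python3 - <<'E'
from go import *
s,p,r=cur(); c=read_camera("wrist"); u=read_camera("top"); v=read_camera("scene"); H=c["hand_eye"]
T=np.eye(4);T[:3,:3]=r.as_matrix();T[:3,3]=p
W=np.linalg.inv(T@H); c["rvec"]=cv2.Rodrigues(W[:3,:3])[0].ravel();c["tvec"]=W[:3,3]
im=c["pixels"][...,::-1].copy()
for b in shaker(24,12): cv2.polylines(im,[cv2.convexHull(proj(c,pl(438.9,278.1,-.463,3)(b)).astype(np.int32))],True,(0,0,255),1)
t=v["pixels"][170:300,200:370,::-1]
out=np.zeros((384,800,3),np.uint8);out[:,:512]=im;out[:220,512:]=cv2.resize(t,(288,220))
out[220:,512:]=cv2.resize(u["pixels"][150:280,110:343,::-1],(288,164))
cv2.imwrite("pics/end.png",out)
print(s["t"],p,s["ft_force"],s["opening"])
E
```

```text
17.5667 [469.46550193 264.52625412 180.10044874] [0.58008643 0.2604817  0.86027797] 0.6012011797526942
```

View pics/end.png

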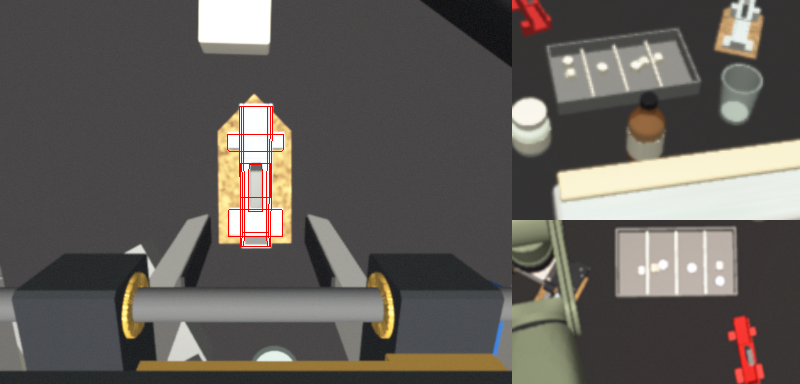

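The shaker stands within about 2 mm of its place on the pad, mouth at (255,105) towards the tip. The tray inset shows pellets 1/2/1/2 from left to right, so every bay is filled.

```bash
python3 -c "
from rig import *
print(sign_off())"
```

```text
the job is handed in; nothing more can be done
None
```

The job is handed in with no verdict returned: the last pictures showed all six pellets in the tray (2, 1, 2 and 1 from bay0 to bay3), and the empty shaker released on the pad, within about 2 mm of its spot with its mouth towards the point.

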